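# Latch the sprung hold-down bar of a dish shaker

## Robot

A 6-joint arm with a two-finger parallel gripper is mounted at the origin on a cart in front of the work surface, level with it; the furniture and walls round the work are solid. World frame = base frame: x ahead of the robot, y to its left, z up, the work surface at z = 0. Lengths are in mm, angles in rad, forces in N, time in s.
With the tool pointing down it reaches from about 275 to 1000 mm from the base axis. Payload 8.4 kg.
Tool frame: the origin (TCP) lies at the very end of the fingers, on their centre line; the grasp point (between the pads) lies 19 mm behind it; z points along the fingers, x is the direction in which the jaws open and shut, and the axes are right-handed (so a half turn about z gives the same grasp; the last joint's range is limited). The gripper opens to 85 mm and grips with 20 to 120 N. Pads are 22 mm wide; open, the fingers measure 114 mm over their backs; the gripper's body (76 mm by 85 mm) begins 54 mm behind the grasp point. The pads swing forward as they close: fully open they stand 13 mm farther back than shut.
Start: joints at [-1.322, 0.353, 1.633, -0, 1.155, -0.002], TCP at [155.11, -605.449, 231.281] pointing down, gripper open.
Joint ranges: [-2.63, 2.63], [-0.92, 2.1], [0.06, 2.66], [-1.3, 4.44], [0, 2.69], [-3.02, 3.02]. Speed limits (rad/s): [2.22, 2.22, 2.79, 3.14, 3.14, 3.14].

## Interface

Orientations are given as [roll, pitch, yaw] about the fixed x, y, z axes, in that order (R = Rz(yaw) Ry(pitch) Rx(roll)).
In Python, from rig import sense, grab_frame, calibration, sign_off gives the robot as it stands.
- The arm moves only by the tool servo_tool, never from a script. Its argument "series" is one flat list of numbers, 4 for each row, row after row: the shift along the world's x, y, z in m, then the turn about the world's z in degrees. In form: [x, y, z, yaw, x, y, z, yaw, ...]. A call has 1 to 8 rows; each row shifts and turns the commanded pose from where the row before left it; what a row does not reach is not made up. A row lasts 1/12 s, in which the tool goes at most 41.7 mm and 7.16 degrees, less where a joint would pass 70% of its speed; a pose out of reach is approached as far as the arm can. A call is refused whole if a number of a shift passes 0.0417 or a number of a turn 7.16, either way. A call with a gripper value outside its range is refused whole. "gripper" is the finger opening in m, from 0 to 0.0854, set as the call begins (left out, the last holds). The fingers move at their own pace and stop on an object; "newtons" is the grip in N (left out, the last holds). Time passes only in rows, so rows that do not move let the fingers close. It gives the time, the measured TCP pose, the force and the opening at its end, in the units of the state.
- sense(): the state, without advancing time (a new reading comes with each control period).
- grab_frame(name): name is "scene" or "top"; returns the picture (420x560x3 uint8, blue, green, red); there is no depth.
- calibration(name): a dict with "fx", "fy", "cx", "cy" (pixels), "distortion" ([k1, k2, p1, p2, k3] as OpenCV has them; the pictures are not rectified), "rvec" (rotation vector, rad) and "tvec" (3), from world to camera coordinates, as OpenCV has them. Camera axes: x right, y down, z forward; pixel columns grow to the right and rows downward; lengths in mm; the calibration is good to about 2 mm. A picture is of the moment at which its call begins. calibration takes no time and is no camera call.
- sign_off(): hands the job in, once; it reports no verdict.
The state is a dict: "clock": time; "qpos": joint angles; "qvel": joint speeds; "joint_efforts": joint torques, N m; "eef_pos": TCP position; "tcp_rot": TCP orientation; "contact_force": force on the tool from outside, world axes, zero at the start; "wrist_torque": the same for the moment, N m; "opening": opening from 0.0 (shut) to 1.0 (fully open).
Only numpy, scipy, OpenCV 4.12 (cv2) and the standard library are available. Lean on these libraries where they do the work, as an engineer would, in place of code of your own. Each camera call takes 0.05 s, during which the arm holds its last target. There are 200 camera calls.

## Task

Get the little dish shaker ready to run: push the free end of its spring-loaded hold-down bar down, keep it down while you slide the bar sideways under the steel keeper hook, then let it come up so that it is caught behind the hook's lip and stays down over the dish by itself. Leave the dish on the deck and do not knock the timer, the tape roll and the small bottle beside the shaker out of place.

Things in the scene. Friction and masses are not known exactly. Their poses are not given: they have to be found in the camera images.
- shaker: Low white box with an aluminium deck, 150 (x) x 170 (y) x 45 mm high, fixed to the worktop; origin at the centre of its underside, z up. Its -x side has a black knob and a switch. At its +y end brackets carry a rod along x; from there the hold-down bar runs in the -y direction over the deck, its free end overhanging the -y end of the box.
- bar_pivot (a point): Pivot of the hold-down bar (14 mm wide, 10 mm thick), on the axis of the rod, at (slide value, +68, 80) mm in the shaker frame. The bar both turns on this rod (joint hold_bar) and slides along it (joint bar_slide).
- keeper_lip (a point): Middle of the lower edge of the keeper's lip, at (20.5, -54, 80) mm in the shaker frame. The keeper is a steel hook, an inverted J 12 mm wide in y; the lip, 5 mm thick in x, hangs 5 mm below the -x end of its roof. The bar waits at the lip's -x side, must pass below the lip in the shaker's +x direction, then rises behind it.
- keeper_roof (a point): Middle of the underside of the keeper's roof, between lip and post, at (35, -54, 85) mm in the shaker frame; the latched bar's top rests against it. The roof is 6 mm thick (top 91 mm above the worktop); the post stands at x = 47 to 57 mm.
- thumb_plate (a point): Centre of the top of the flat thumb plate at the bar's free end, 178 mm from the pivot, 5 mm above the bar's mid-plane; moves with the bar. Site y points along the bar to the pivot, x as the shaker's. Plate x -14 to +21, y -20 to +20 mm about this point, 6 mm thick. On its +x edge stands a flange 16 mm high, inner face at x = +17 mm: a finger pressing the plate pushes this flange to slide the bar.
- hold_bar (a joint): Hinge of the bar, rad: 0 = level, positive = free end raised, from -0.12 (firm lower stop) to 0.42, where a torsion spring holds it when free. Pressing the plate takes 3.5 N when raised, 7 N at the lower stop. To pass the lip it must be below -0.045; caught in the keeper it rests at about 0.
- bar_slide (a joint): Slide of the bar along its rod, m, positive in the shaker's +x direction, 0 to 0.038 (end stop); starts near 0; about 2 N of friction holds it where it is left. The bar is clear of the lip on the open side below 0.010 and fully behind the lip above 0.030.
- dish_center (a point): Centre of the closed petri dish, 91 mm across and 15 mm high, loose on the deck under the bar between four rubber pegs; its centre belongs at (0, 6, 52.5) mm in the shaker frame.
- small_bottle: Small screw-cap bottle, 48 mm across, 97 mm high, bystander; origin at the centre of its underside.
- timer: White lab timer, 62 x 62 x 18 mm, bystander; origin at the centre of its underside.
- tape: Roll of tape lying flat, 71 mm across, 19 mm high, bystander; origin at the centre of its underside.
There are look-alikes about, which are no part of the job. Leave any blue or orange look-alike of the part that bears dish_center alone.

How it is judged:
By the outcome, as a careful person would: the job done as asked, in the order asked, and still so for the second after the job is handed in, with the robot touching nothing.
It also fails if it takes over 35 s, if anything falls off the work surface, if the arm or the gripper's body presses on something with over 40 N, if the wrist force passes 120 N, or if a joint passes its speed limit or range.

## Working session

There is one attempt and no reset: what is moved stays moved. The work goes in short steps, Python scripts to look and compute and a tool call to move; the robot and the scene stay as the last step left them, time stands still between calls to the robot, and variables do not carry over. Pictures are saved under pics/ and viewed, about 8 in all and at most 12, crops included, and the job is handed in when it is done.

Besides the shell and the picture viewer there is one more tool, called after "Request:" as name(argument=value, ...) on one line, values as JSON. servo_tool: Moves the arm, as the interface text tells. Its arguments: {"type":"object","properties":{"series":{"type":"array"},"gripper":{"type":"number"},"newtons":{"type":"number"}},"required":["series"]}

```bash
mkdir -p pics
python3 - <<'E'
from rig import *
import cv2
for n in("scene","top"):
    cv2.imwrite(f"pics/{n}0.png",grab_frame(n)); c=calibration(n); print(n,{k:[round(float(x),4) for x in __import__('numpy').ravel(v)] for k,v in c.items()})
print(sense())
E
```

```text
scene {'fx': [465.2037], 'fy': [465.2037], 'cx': [281.4505], 'cy': [210.8853], 'distortion': [-0.065, 0.0, 0.0, 0.0, 0.0], 'rvec': [0.716, -2.5307, 1.2194], 'tvec': [419.0973, 359.863, 1047.2504]}
top {'fx': [529.3078], 'fy': [529.3078], 'cx': [294.286], 'cy': [208.8214], 'distortion': [-0.1044, 0.0, 0.0, 0.0, 0.0], 'rvec': [2.1613, -2.1081, 0.1775], 'tvec': [-209.0724, 603.3588, 1320.1208]}
{'clock': 0.1, 'qpos': array([-1.32239390e+00,  3.53598849e-01,  1.63403319e+00,  3.06140820e-05,
        1.15521331e+00, -2.37935359e-03]), 'qvel': array([ 6.45334937e-04, -1.45681039e-04, -1.18093948e-03, -1.07399322e-03,
        1.02833368e-05, -4.47084534e-04]), 'joint_efforts': array([ 2.30799524e-04, -6.06359053e+01, -3.42820537e+01, -2.53685380e-05,
        3.87551830e-03, -6.56647984e-06]), 'eef_pos': array([ 155.02002942, -605.03901885,  230.63566584]), 'tcp_rot': array([-3.14156168e+00,  1.25261974e-03, -1.32002690e+00]), 'contact_force': array([ 0.33278424, -0.14934073, -0.80647182]), 'wrist_torque': array([-0.00479228, -0.00629986,  0.04058514]), 'opening': 0.9996250996170903}
```

View pics/scene0.png

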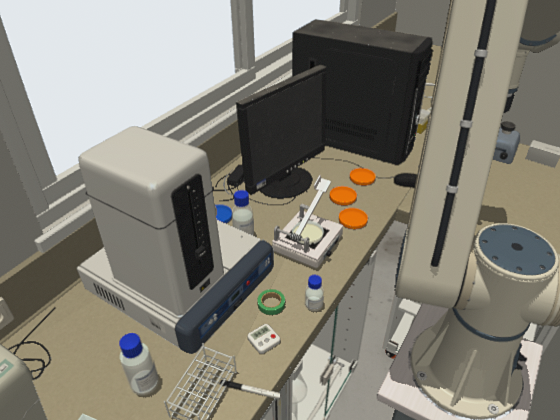

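View pics/top0.png

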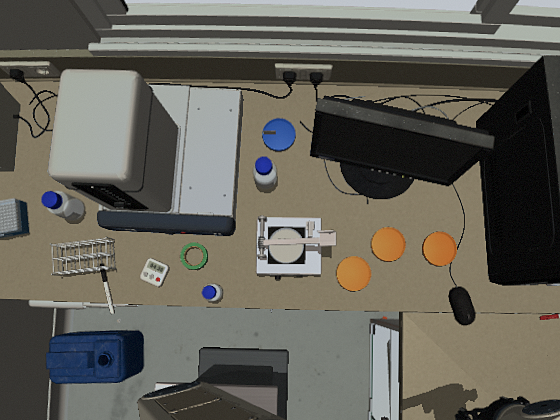

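The top view shows the shaker at about (290,247), with the bar running right to its thumb plate at about (325,238). In the scene view the shaker is at about (308,235) and the plate at (322,185). Possible look-alikes in the top view are the orange discs (353,273), (388,243), (439,248) and the blue disc (279,134); a second bottle stands at (264,172). The cream dish at (288,245), under the bar on the deck, is the real one. I'll check that in one close crop.

```bash
cat > h.py <<'E'
import cv2, numpy as np
from rig import calibration
def cam(n):
    c=calibration(n); K=np.array([[c['fx'],0,c['cx']],[0,c['fy'],c['cy']],[0,0,1]],float)
    return K,np.array(c['distortion'],float),np.array(c['rvec'],float).reshape(3,1),np.array(c['tvec'],float).reshape(3,1)
def ray(n,p):
    K,d,r,t=cam(n); R=cv2.Rodrigues(r)[0]
    u=cv2.undistortPoints(np.array([[p]],float),K,d)[0,0]
    v=R.T@np.array([*u,1]); return (-R.T@t).ravel(), v/np.linalg.norm(v)
def onz(n,p,z):
    o,v=ray(n,p); return o+v*(z-o[2])/v[2]
def two(pa,pb):  # scene, top -> midpoint, gap
    a,u=ray('scene',pa); b,v=ray('top',pb)
    s=np.linalg.lstsq(np.c_[u,-v],b-a,rcond=None)[0]
    P,Q=a+s[0]*u,b+s[1]*v; return (P+Q)/2,np.linalg.norm(P-Q)
def proj(n,P):
    K,d,r,t=cam(n); return cv2.projectPoints(np.array(P,float).reshape(-1,1,3),r,t,K,d)[0][:,0]
E
python3 - <<'E'
import cv2,numpy as np
from h import *
a=cv2.imread('pics/scene0.png')[170:270,265:350];b=cv2.imread('pics/top0.png')[205:285,250:345]
def up(i,x0,y0,s):
    o=cv2.resize(i,None,fx=s,fy=s,interpolation=cv2.INTER_CUBIC)
    for k in range(0,i.shape[1],10): cv2.putText(o,str(x0+k),(k*s,8),0,.3,(0,0,255)); cv2.line(o,(k*s,10),(k*s,16),(0,0,255))
    for k in range(10,i.shape[0],10): cv2.putText(o,str(y0+k),(0,k*s+3),0,.3,(0,0,255)); cv2.line(o,(20,k*s),(26,k*s),(0,0,255))
    return o
A=up(a,265,170,6)[:600,:400+110];
cv2.imwrite('pics/c_scene.png',A);cv2.imwrite('pics/c_top.png',up(b,250,205,7))
print(onz('top',(290,247),45),onz('top',(340,247),45),proj('top',[[0,0,0],[100,-500,0]]))
E
```

```text
[ 509.5533631  -185.42024704   45.        ] [ 512.68273705 -313.98967586   45.        ] [[212.50584396 444.8294489 ]
 [408.09516451 409.52001336]]
```

View pics/c_scene.png

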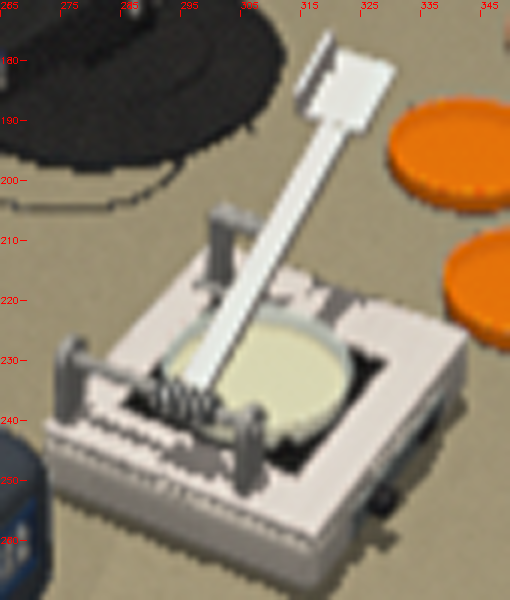

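View pics/c_top.png

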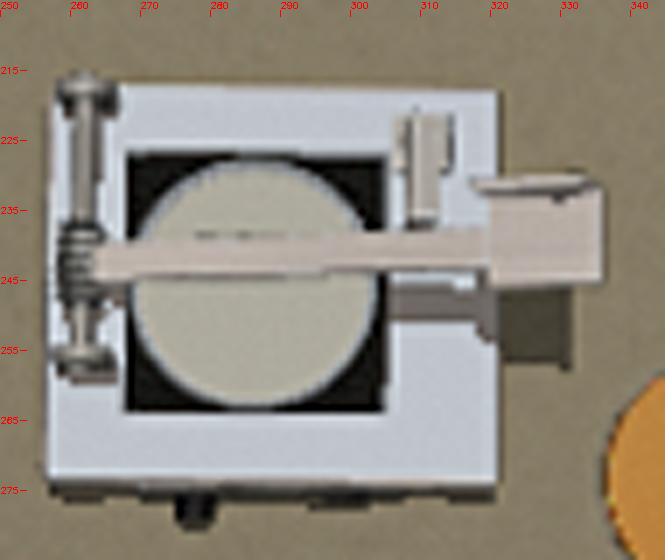

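The crops confirm it: the cream dish lies under the bar, and the keeper is at top (309,229). The bar is raised on the keeper's image-down (open) side, the plate is at about (328,238), and the flange is on its upper edge. Next I'll fit the shaker pose.

```bash
cat >> h.py <<'E'
def pose():
    pts=[(257.1,217.1),(321.1,217.9),(321,273.9),(256.9,273.9)]
    W=np.array([onz('top',p,45)[:2] for p in pts]); L=np.array([(75,85),(75,-85),(-75,-85),(-75,85)],float)
    c=W.mean(0); H=L.T@(W-c); th=np.arctan2(H[0,1]-H[1,0],H[0,0]+H[1,1])
    return c,th,W
def s2w(P):
    c,th,_=pose(); P=np.atleast_2d(np.array(P,float)); R=np.array([[np.cos(th),-np.sin(th)],[np.sin(th),np.cos(th)]])
    return np.c_[P[:,:2]@R.T+c,P[:,2]]
E
python3 - <<'E'
from h import *
np.set_printoptions(suppress=True,precision=1)
c,th,W=pose(); print(c,np.degrees(th),[np.linalg.norm(W[i]-W[i-1]) for i in range(4)])
# scene deck corners: (BL=-x+y),( -x-y),( +x+y)
S={'-x+y':(317,260),'-x-y':(342.3,227),'+x+y':(272.8,240.5)}
for k,p in S.items(): print(k,onz('scene',p,45))
print(s2w([(-75,85,45),(-75,-85,45),(75,85,45)]))
c1,s1=np.cos(.42),np.sin(.42)
for sl in(0,5):
  def B(a,n,x):  # along, normal, x
    return (sl+x,68-a*c1+n*s1*1,80+a*s1+n*c1)
  P=s2w([B(178,5,0),B(198,5,-14),B(198,5,17),B(158,5,-14)]);print(sl,P,'\n',proj('top',P),'\n',proj('scene',P))
print('keeper top',proj('top',s2w([(18,-60,91),(57,-48,91)])),s2w([(20.5,-54,80),(35,-54,85),(0,68,80)]))
print('dish',onz('top',(286.5,244.5),60),s2w([(0,6,60)]))
for n,p,z in(('bottle',(212,292),97),('tape',(194,256),19),('timer',(154,272),18)): print(n,onz('top',p,z))
E
```

```text
[ 513.4 -182.8] 1.196069721479935 [np.float64(146.624301718995), np.float64(165.99731983148152), np.float64(144.5296188699154), np.float64(163.58387018876647)]
-x+y [436.8 -93.6  45. ]
-x-y [ 438.8 -254.2   45. ]
+x+y [581.8 -97.5  45. ]
[[ 436.6  -99.4   45. ]
 [ 440.2 -269.3   45. ]
 [ 586.6  -96.3   45. ]]
0 [[ 515.3 -275.3  157.1]
 [ 501.7 -293.8  165.3]
 [ 532.7 -293.2  165.3]
 [ 500.9 -257.3  149. ]] 
 [[327.8 241.1]
 [335.8 246.7]
 [335.7 233.5]
 [319.9 247.3]] 
 [[324.6 184.5]
 [331.8 180.5]
 [322.3 177.5]
 [326.  191.5]]
5 [[ 520.3 -275.2  157.1]
 [ 506.7 -293.7  165.3]
 [ 537.7 -293.1  165.3]
 [ 505.9 -257.2  149. ]] 
 [[327.8 238.9]
 [335.8 244.5]
 [335.7 231.4]
 [319.9 245.2]] 
 [[323.  184. ]
 [330.3 180. ]
 [320.7 177. ]
 [324.4 191. ]]
keeper top [[313.  236.6]
 [308.2 221.1]] [[ 535.  -236.4   80. ]
 [ 549.5 -236.1   85. ]
 [ 511.9 -114.8   80. ]]
dish [ 514.3 -176.5   60. ] [[ 513.2 -176.8   60. ]]
bottle [389.2   2.1  97. ]
tape [481.7  65.8  19. ]
timer [436.7 169.5  18. ]
```

Deck corners give the shaker at (513.4, -182.8) with yaw 1.2°. The dish and keeper projections agree to about 1–2 mm, and the slide reads about 2–3 mm. Plan: shut the fingers with the pad width along x, then approach above the plate, moving in y first to avoid the PC case.

Request:
servo_tool(series=[0.013,0.034,0,-6.6,0.013,0.034,0,-6.6,0.013,0.034,0,0,0.013,0.034,0,0,0.013,0.034,0,0,0.013,0.034,0,0], gripper=0)

```text
clock: 0.6
eef_pos: [233.2, -399.6, 230.9]
tcp_rot: [3.141, 0.001, -1.551]
contact_force: [0.7, -0.0, -0.6]
opening: 0.143
```

Run:
```python
from h import *
for z in(100,200,300,400): print(z,onz('top',(311,157),z).round(),onz('top',(400,182),z).round())
print(onz('scene',(242,186),100).round(),two((242,186),(311,157)))
```

```text
100 [ 734. -233.  100.] [ 676. -460.  100.]
200 [ 707. -230.  200.] [ 653. -439.  200.]
300 [ 680. -228.  300.] [ 630. -419.  300.]
400 [ 653. -225.  400.] [ 608. -399.  400.]
[ 765. -209.  100.] (array([ 754.52770348, -224.77734796,   89.51375966]), np.float64(37.62018316171053))
```

Request:
servo_tool(series=[0.036,0.0155,-0.003,0,0.036,0.0155,-0.003,0,0.036,0.0155,-0.003,0,0.036,0.0155,-0.003,0,0.036,0.0155,-0.003,0,0.036,0.0155,-0.003,0,0.036,0.0155,-0.003,0,0.0345,0.0155,-0.003,0])

```text
clock: 1.27
eef_pos: [521.3, -276.1, 206.8]
tcp_rot: [3.141, 0.0, -1.55]
contact_force: [0.4, -1.2, 0.2]
opening: 0.001
```

Request:
servo_tool(series=[0,0,0,0,0,0,0,0])

```text
clock: 1.43
eef_pos: [520.7, -276.2, 206.4]
tcp_rot: [3.141, 0.001, -1.547]
contact_force: [-0.9, -1.1, -0.7]
opening: -0.004
```

Run:
```python
from rig import *
import cv2,numpy as np
a=grab_frame('scene')[150:260,255:365]; b=grab_frame('top')[190:290,250:350]
o=np.hstack([cv2.resize(i,(400,400),interpolation=cv2.INTER_CUBIC) for i in(a,b)])
cv2.imwrite('pics/p1.png',o); s=sense(); print(s['clock'],s['eef_pos'],s['tcp_rot'],s['opening'])
```

```text
1.5333 [ 518.76680287 -277.31556512  206.76778567] [ 3.14010580e+00  4.60487145e-04 -1.54992933e+00] 0.002069018847854307
```

View pics/p1.png

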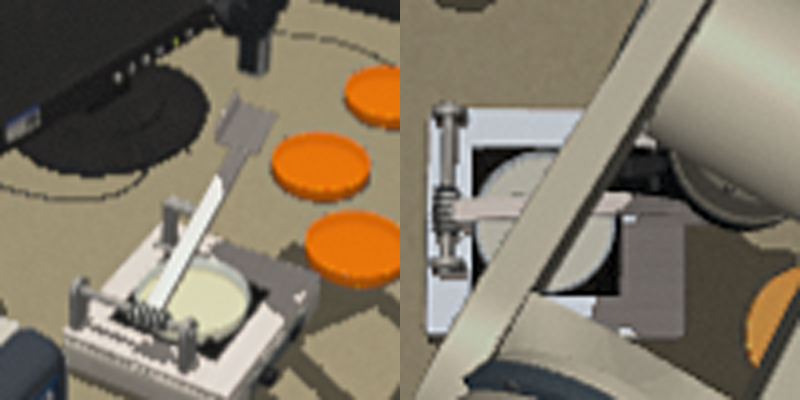

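The tip is above the plate, at about (325,171) in the scene view. I'll shift +4 mm in y and descend until it touches.

Request:
servo_tool(series=[0,0.004,-0.012,0,0,0,-0.012,0,0,0,-0.01,0,0,0,-0.006,0,0,0,-0.004,0,0,0,-0.004,0])

```text
clock: 2.03
eef_pos: [519.3, -273.8, 158.8]
tcp_rot: [3.141, 0.0, -1.551]
contact_force: [-0.2, -0.2, 2.1]
opening: -0.003
```

Request:
servo_tool(series=[0,0,-0.004,0,0,0,-0.003,0,0,0,0,0])

```text
clock: 2.28
eef_pos: [519.8, -273.7, 152.2]
tcp_rot: [-3.141, -0.0, -1.55]
contact_force: [-0.6, -1.1, 4.5]
opening: 0.002
```

Request:
servo_tool(series=[0,-0.004,-0.008,0,0,-0.004,-0.008,0,0,-0.003,-0.008,0,0,-0.002,-0.008,0,0,-0.002,-0.008,0,0,-0.001,-0.008,0,0,-0.001,-0.008,0,0,0,-0.008,0])

```text
clock: 2.95
eef_pos: [519.8, -290.9, 87.5]
tcp_rot: [-3.141, -0.001, -1.55]
contact_force: [0.7, 1.0, 4.9]
opening: -0.002
```

Request:
servo_tool(series=[0,0,-0.006,0,0,0,-0.006,0,0,0,-0.004,0,0,0,0,0,0,0,0,0])

```text
clock: 3.37
eef_pos: [519.8, -290.9, 72.1]
tcp_rot: [-3.141, -0.001, -1.55]
contact_force: [0.4, 0.7, 5.0]
opening: 0.002
```

Run:
```python
from rig import *
import cv2,numpy as np
a=grab_frame('scene')[150:260,255:365]
cv2.imwrite('pics/p2.png',cv2.resize(a,(550,550),interpolation=cv2.INTER_CUBIC)); s=sense(); print(s['clock'],s['eef_pos'],s['contact_force'])
```

```text
3.4167 [ 519.93342593 -290.86279738   72.35199427] [-0.12422887  1.17295958  5.84547384]
```

View pics/p2.png

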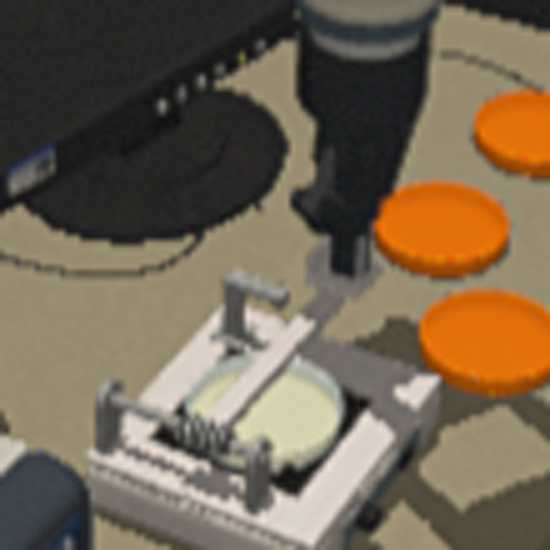

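The bar is pressed down and still on the open side of the hook; the crop shows the finger tip on the plate at about (345,265). I'll press 3 mm further, then slide.

Request:
servo_tool(series=[0,0,-0.003,0,0,0,0,0,0.005,0,0,0,0.005,0,0,0,0.005,0,0,0,0.005,0.0005,0,0])

```text
clock: 3.92
eef_pos: [539.3, -290.2, 69.3]
tcp_rot: [3.141, -0.0, -1.55]
contact_force: [-1.1, -0.4, 6.2]
opening: 0.002
```

Request:
servo_tool(series=[0.005,0,0,0,0.004,0,0,0,0.003,0,0,0,0,0,0,0])

```text
clock: 4.25
eef_pos: [551.9, -290.2, 69.4]
tcp_rot: [3.141, -0.0, -1.55]
contact_force: [-1.4, 1.7, 6.5]
opening: -0.001
```

Run:
```python
from rig import *
import cv2,numpy as np
a=grab_frame('scene')[150:260,255:365]
cv2.imwrite('pics/p3.png',cv2.resize(a,(660,600),interpolation=cv2.INTER_CUBIC)); s=sense(); print(s['clock'],s['eef_pos'],s['contact_force'])
```

```text
4.3 [ 551.73157441 -290.16608482   69.37066938] [-1.35682285  0.39633756  6.13737291]
```

View pics/p3.png

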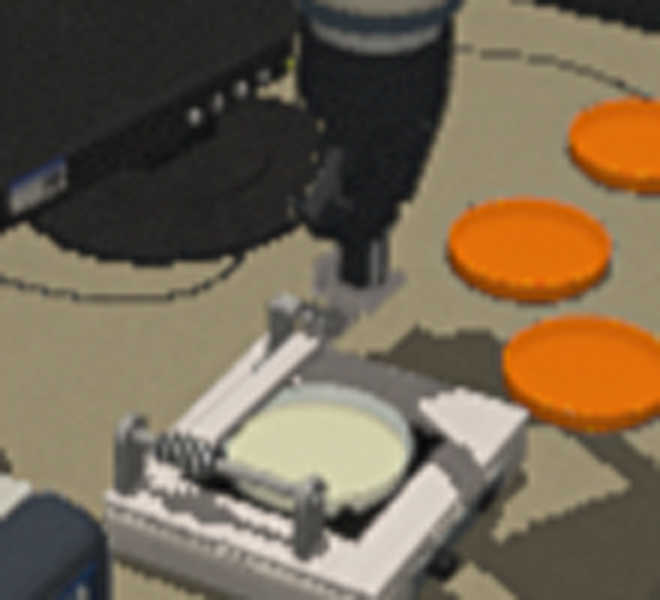

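The bar has passed under the roof: its far end now goes under the hook at about (320,330) in the crop. I'll push about 5 mm further and watch Fx for the end stop.

Request:
servo_tool(series=[0.002,0,0,0,0.002,0,0,0,0,0,0,0])

```text
clock: 4.55
eef_pos: [555.6, -290.1, 69.3]
tcp_rot: [3.141, -0.0, -1.55]
contact_force: [-1.9, 1.9, 5.6]
opening: -0.005
```

Request:
servo_tool(series=[0.0015,0,0,0,0,0,0,0,0,0,0,0])

```text
clock: 4.8
eef_pos: [556.7, -290.1, 69.3]
tcp_rot: [3.141, -0.0, -1.55]
contact_force: [-1.9, 0.9, 6.1]
opening: 0.001
```

Request:
servo_tool(series=[0,0,0.004,0,0,0,0.004,0,0,0,0.004,0,0,0,0.004,0,0,0,0.003,0,0,0,0,0])

```text
clock: 5.3
eef_pos: [557.3, -290.3, 88.7]
tcp_rot: [-3.141, -0.001, -1.55]
contact_force: [-0.1, 0.2, 0.6]
opening: -0.003
```

Request:
servo_tool(series=[0,0,0.003,0,0,0,0.003,0,0,0,0,0])

```text
clock: 5.55
eef_pos: [557.3, -290.1, 94.6]
tcp_rot: [-3.141, -0.0, -1.55]
contact_force: [-0.2, 0.5, -0.5]
opening: -0.002
```

Run:
```python
from rig import *
import cv2,numpy as np
a=grab_frame('scene')[150:260,255:365]
cv2.imwrite('pics/p4.png',cv2.resize(a,(660,600),interpolation=cv2.INTER_CUBIC)); s=sense(); print(s['clock'],s['eef_pos'],s['contact_force'])
```

```text
5.6 [ 557.28504457 -290.02459164   94.45246631] [-0.02454162  0.11181771  0.50686068]
```

View pics/p4.png

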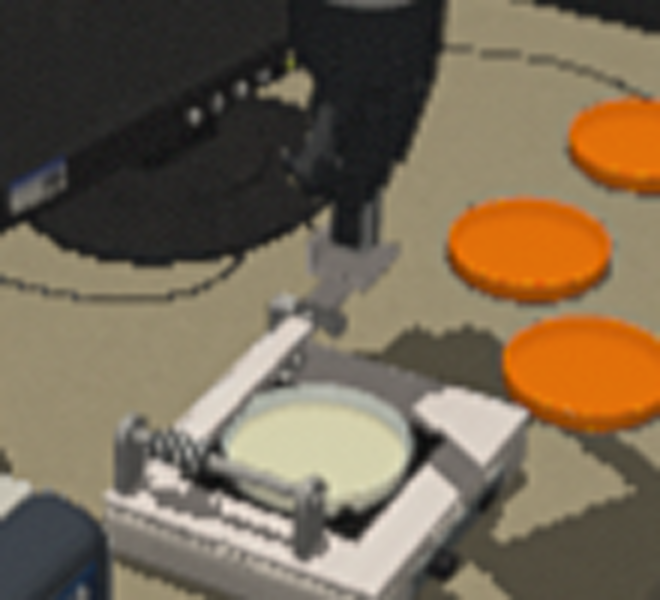

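Contact force is zero at z = 94 and the bar has stayed low under the hook. I'll retreat straight up, then back away the way I came.

Request:
servo_tool(series=[0,0,0.01,0,0,0,0.02,0,0,0,0.03,0,0,0,0.035,0,0,0,0.035,0,0,0,0,0])

```text
clock: 6.1
eef_pos: [560.4, -291.6, 232.4]
tcp_rot: [-3.132, -0.005, -1.55]
contact_force: [1.6, -0.4, 0.8]
opening: 0.001
```

Request:
servo_tool(series=[-0.036,-0.0155,0,0,-0.036,-0.0155,0,0,-0.036,-0.0155,0,0,-0.036,-0.0155,0,0,-0.036,-0.0155,0,0,-0.036,-0.0155,0,0,-0.036,-0.0155,0,0,-0.036,-0.0155,0,0])

```text
clock: 6.77
eef_pos: [267.4, -414.3, 224.9]
tcp_rot: [-3.141, -0.001, -1.55]
contact_force: [-0.4, -0.6, 1.0]
opening: 0.002
```

Request:
servo_tool(series=[-0.013,-0.034,0,0,-0.013,-0.034,0,0,-0.013,-0.034,0,0,-0.013,-0.034,0,0,-0.013,-0.034,0,0,0,0,0,0,0,0,0,0,0,0,0,0])

```text
clock: 7.43
eef_pos: [204.0, -583.3, 224.1]
tcp_rot: [3.142, 0.001, -1.551]
contact_force: [0.1, -0.3, 0.7]
opening: -0.001
```

Run:
```python
from rig import *
from h import *
A=grab_frame('scene');B=grab_frame('top')
a=A[160:270,260:370]; b=B[205:295,250:340]
cv2.imwrite('pics/p5.png',np.hstack([cv2.resize(i,(400,400),interpolation=cv2.INTER_CUBIC) for i in(a,b)]))
O=cv2.imread('pics/top0.png'); d=cv2.absdiff(O,B).max(2)
for n,(u,v) in dict(bottle=(212,292),bottle2=(264,172),tape=(194,256),timer=(154,272)).items(): print(n,d[v-20:v+20,u-20:u+20].mean().round(2),(d[v-20:v+20,u-20:u+20]>40).sum())
for sl in(31,35,38): print(sl,[proj(n,s2w([(sl-14,-130,85),(sl-14,-90,85),(sl+17,-130,85)])).round(1).tolist() for n in('top','scene')])
s=sense(); print(s['clock'],s['eef_pos'],s['contact_force'])
```

```text
bottle 2.51 2
bottle2 2.05 0
tape 1.93 0
timer 1.84 0
31 [[[340.9, 237.4], [324.9, 237.3], [340.7, 225.1]], [[323.8, 196.1], [317.9, 203.0], [314.8, 193.1]]]
35 [[[340.8, 235.8], [324.9, 235.7], [340.7, 223.5]], [[322.6, 195.7], [316.7, 202.6], [313.6, 192.7]]]
38 [[[340.8, 234.6], [324.9, 234.5], [340.7, 222.3]], [[321.8, 195.4], [315.8, 202.3], [312.8, 192.4]]]
7.5333 [ 204.54460916 -582.82462941  224.36468285] [ 0.18264692  0.16476    -0.28049615]
```

View pics/p5.png

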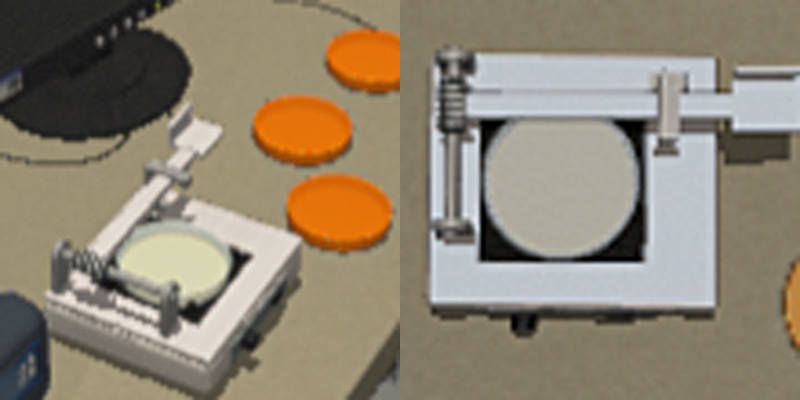

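The bar is under the keeper roof and behind the lip, and the plate edge at top row 234 gives a slide of about 37 mm. The dish edges are unchanged (left at 269, bottom at 263). Handing in.

```bash
python3 -c "
from rig import *
print(sign_off())"
```

```text
the job is handed in; nothing more can be done
None
```

The hold-down bar is latched under the keeper hook and stays down by itself. I pressed the thumb plate with the shut fingers, slid the bar under the lip, let it rise and backed the arm clear. I handed in at about 7.5 s on the robot's clock.

**Last checks:**
- **Bar:** level under the roof and behind the lip, with a slide of about 37 mm (it needs more than 30). The finger felt no force once lifted.
- **Dish:** its edges are at the same pixels as at the start.
- **Bystanders:** the bottle, tape roll and timer show no change between the first and last top pictures.
- **Forces:** the highest reading was about 6.5 N.

**Disagreements:**
- The deck measured about 2–4% smaller than stated in the top view.
- One deck corner in the scene view was 15 mm off the fitted pose. I left it out because the keeper and dish agreed with the fit to 1–2 mm.

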